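Find the tin that rattles

ROBOT

A 7-joint arm with a two-finger parallel gripper is mounted at the origin on the work surface. World frame = base frame: x ahead of the robot, y to its left, z up, the work surface at z = 0. Lengths are in m, angles in rad, forces in N, time in s.
With the tool pointing down it reaches from about 0.4 to 0.85 m from the base axis. Payload 10.4 kg.
Tool frame: the origin (TCP) lies at the very end of the fingers, on their centre line; the grasp point (between the pads) lies r.tcp_to_grasp behind it (r.tcp_to_grasp is the distance from the TCP to the grasp point, in m); z points along the fingers, y is the line along which they close (so a half turn about z gives the same grasp; the last joint's range is limited). The gripper opens to 87 mm and grips with 3 to 60 N. Pads are 19 mm wide; open, the fingers measure 117 mm over their backs; the gripper's body (75 mm by 190 mm) begins 51 mm behind the grasp point.
Start: joints at [-1.241, 0.332, -0.065, 1.46, 0.022, 1.35, -0.088], TCP at [0.216, 0.587, 0.223] pointing down, gripper open.
Joint ranges: [-2.6, 2.6], [-0.5, 2.12], [-1.47, 1.34], [0.16, 2.42], [-1.27, 4.41], [0.06, 2.06], [-2.6, 2.6]. Speed limits (rad/s): [2.22, 2.22, 2.79, 2.79, 3.14, 3.14, 3.14].

INTERFACE

Orientations are given as a unit quaternion [x, y, z, w].
In Python, from bench import monitor, cams, ticket, r gives the robot as it stands.
- The arm moves only by the shell command python3 -m crank 'ROWS' [OPENING] [FORCE]. ROWS is a JSON object whose one key "steps" holds a list of rows, each a list of 2 entries, a list of its own where there are three numbers: the shift along the world's x, y, z in units of 25 mm (1.0 is 25 mm), then the turn, a rotation vector about the world's x, y, z in units of 5 degrees (1.0 is 5 degrees). In form: {"steps": [[[x, y, z], [ax, ay, az]], ...]}. A call has 1 to 10 rows; each row shifts and turns the commanded pose from where the row before left it; what a row does not reach is not made up. A row lasts 1/12 s, in which the tool goes at most 41.7 mm and 7.16 degrees, less where a joint would pass 70% of its speed; a pose out of reach is approached as far as the arm can. A call is refused whole if a number of a shift passes 1 or a number of a turn 1, either way. A call with a gripper value outside its range is refused whole. OPENING is the finger opening in mm, from 0 to 87, set as the call begins (- or left out, the last holds). The fingers move at their own pace and stop on an object; FORCE is the grip in N (left out, the last holds). Time passes only in rows, so rows that do not move let the fingers close. It gives the time, the measured TCP pose, the force, the opening and the grip force at its end, in the units of the state.
- monitor.read_state(): the state, without advancing time (a new reading comes with each control period).
- cams.camera(name): name is "side" or "top" or "wrist"; returns a dict with "pixels" (480x640x3 uint8, blue, green, red), "z_map" (480x640 float32, m along the optical axis (not along the pixel's ray), 0 where there is no reading), "vfov" (degrees; the focal length in pixels is half the picture's height over the tangent of half this angle, whatever the lens; pixels are square), "cx", "cy" (the principal point, pixels), "T" (4x4, takes a point from camera to world coordinates). Camera axes: x right, y up, looking along -z (the intrinsics and any distortion apply to the point x, -y, -z); pixel columns grow to the right and rows downward; lengths in m; the calibration is good to about 2 mm. A picture is of the moment at which its call begins.
- ticket.close_job(): hands the job in; it is judged then, once.
The state is a dict: "time": time; "joint_positions": joint angles; "joint_vel": joint speeds; "joint_torque": joint torques, N m; "ee_pos": TCP position; "eef_rot": TCP orientation; "ft_force": force on the tool from outside, world axes, zero at the start; "torque": the same for the moment, N m; "width": finger opening in m; "grip_force": force on a finger pad.
Only numpy, scipy, OpenCV 4.12 (cv2) and the standard library are available. Lean on these libraries where they do the work, as an engineer would, in place of code of your own. Each camera call takes 0.05 s, during which the arm holds its last target. There are 200 camera calls.

TASK

One of the three sealed tins on the bench has a loose piece rolling about inside: from the robot's left to its right, lift each tin in turn well clear of the bench, shake or rock it briskly end to end along its length, and set it back upright where it stood, leaving the rest of the clutter alone. When all three have been tried, take the one that rattled (if it is the last one you may simply keep hold of it) and present it forward over the middle of the cork pad: level and still, clearly above the pad (some 15 cm up), the other two back in their places. Finish while still holding it there; do not put it down.

Things in the scene. Friction and masses are not known exactly. Their poses are not given: they have to be found in the camera images.
- tin_left: leftmost (largest y) of three identical sealed metal tins, each a flat box 124 mm long (own x), 62 mm wide (own y), 52 mm tall (own z), origin at the centre of its underside. Each starts flat on the bench, its length pointing roughly away from the robot (yaw within 0.5 rad), and weighs about 400 g in all (varies, so weight does not tell)
- tin_middle: middle one of the three identical tins (sizes, origin and axes as tin_left). Two of the tins have their contents packed tight at the middle and stay silent; in one, another one each time, a steel ball of about 220 g and 38 mm across rolls freely along the tin's length, up to 39 mm either side of the middle
- tin_right: rightmost (smallest y) of the three identical tins (sizes, origin and axes as tin_left). Tipped end to end by some 0.3 rad, the ball in the rattling tin runs to the low end, knocks, and mostly stays there when the tin is brought level again: the level moment on the gripper about the tin's width then differs by some 0.15 N m between the two ends; a packed tin shows no change
- pad: thin flat cork pad with a grey cloth inlay, 120 mm (x) by 160 mm (y), 4 mm thick, fixed to the bench beyond the tins; origin at the centre of its underside. The rattling tin is held over its middle
- pot_a: small white screw-top paint pot, 36 mm across, 46 mm tall, standing between the left and middle tins; a bystander, to be left alone
- spool: plain wooden spool, 34 mm across, 32 mm tall, standing between the middle and right tins; a bystander, to be left alone
- screwdriver: screwdriver lying left of the pad; a bystander, to be left alone
- brush: brush lying right of the pad; a bystander, to be left alone
- glue: white glue bottle, 40 mm across, about 85 mm tall, standing far right; a bystander, to be left alone
- pliers: pliers with red grips lying far left, about 150 mm long; a bystander, to be left alone
- tape: cardboard ring, 64 mm across, 18 mm tall, lying flat near the robot on its right; a bystander, to be left alone
Not all that is in view belongs to the job. What is shaped like the tin_right but blue or turquoise is not meant. Leave any yellow look-alike of the tin_middle alone.

How it is judged:
On the way, in this order (a step that is already met when the one before it is completed fails the run):
1. the left tin is held over 40 mm up and shaken end to end: over 0.15 m/s or 0.4 rad/s or, in the tin with the loose ball, so that the ball runs over 25 mm from the middle (height (world z) of tin_left above 0.04 m and contact force between the fingers and tin_left above 1 N and ((distance between loose_piece and tin_left below 0.06 m and (x of loose_piece in the frame of tin_left above 0.025 m or x of loose_piece in the frame of tin_left below -0.025 m)) or (not (distance between loose_piece and tin_left below 0.06 m) and (linear speed of tin_left above 0.15 m/s or angular speed of tin_left above 0.4 rad/s)))), for 0.02 s.
2. the middle tin is held over 40 mm up and shaken end to end: over 0.15 m/s or 0.4 rad/s or, in the tin with the loose ball, so that the ball runs over 25 mm from the middle (height (world z) of tin_middle above 0.04 m and contact force between the fingers and tin_middle above 1 N and ((distance between loose_piece and tin_middle below 0.06 m and (x of loose_piece in the frame of tin_middle above 0.025 m or x of loose_piece in the frame of tin_middle below -0.025 m)) or (not (distance between loose_piece and tin_middle below 0.06 m) and (linear speed of tin_middle above 0.15 m/s or angular speed of tin_middle above 0.4 rad/s)))), for 0.02 s.
3. the right tin is held over 40 mm up and shaken end to end: over 0.15 m/s or 0.4 rad/s or, in the tin with the loose ball, so that the ball runs over 25 mm from the middle (height (world z) of tin_right above 0.04 m and contact force between the fingers and tin_right above 1 N and ((distance between loose_piece and tin_right below 0.06 m and (x of loose_piece in the frame of tin_right above 0.025 m or x of loose_piece in the frame of tin_right below -0.025 m)) or (not (distance between loose_piece and tin_right below 0.06 m) and (linear speed of tin_right above 0.15 m/s or angular speed of tin_right above 0.4 rad/s)))), for 0.02 s.
At the end, for the whole second after the job is handed in: the tin with the loose piece is held in the fingers within 60 mm of the pad's middle, underside 100 to 280 mm above the bench, within 0.2 rad of level, under 0.05 m/s; the other two stand flat on the bench, untouched, within 50 mm of where they started (((distance between loose_piece and tin_left below 0.06 m and horizontal distance between tin_left and pad below 0.06 m and height (world z) of tin_left between 0.1 and 0.28 m and angle between tin_left's own z axis and vertical below 0.2 rad and linear speed of tin_left below 0.05 m/s and contact force between the fingers and tin_left above 2 N and height (world z) of each of tin_middle, tin_right below 0.008 m and angle between each of tin_middle, tin_right's own z axis and vertical below 0.08 rad and distance of each of tin_middle, tin_right from where it was at the start of the episode below 0.05 m and linear speed of each of tin_middle, tin_right below 0.03 m/s and contact force between each of tin_left, the arm, the fingers and tin_middle below 0.1 N and contact force between each of tin_left, the arm, the fingers and tin_right below 0.1 N) or (distance between loose_piece and tin_middle below 0.06 m and horizontal distance between tin_middle and pad below 0.06 m and height (world z) of tin_middle between 0.1 and 0.28 m and angle between tin_middle's own z axis and vertical below 0.2 rad and linear speed of tin_middle below 0.05 m/s and contact force between the fingers and tin_middle above 2 N and height (world z) of each of tin_left, tin_right below 0.008 m and angle between each of tin_left, tin_right's own z axis and vertical below 0.08 rad and distance of each of tin_left, tin_right from where it was at the start of the episode below 0.05 m and linear speed of each of tin_left, tin_right below 0.03 m/s and contact force between each of tin_middle, the arm, the fingers and tin_left below 0.1 N and contact force between each of tin_middle, the arm, the fingers and tin_right below 0.1 N) or (distance between loose_piece and tin_right below 0.06 m and horizontal distance between tin_right and pad below 0.06 m and height (world z) of tin_right between 0.1 and 0.28 m and angle between tin_right's own z axis and vertical below 0.2 rad and linear speed of tin_right below 0.05 m/s and contact force between the fingers and tin_right above 2 N and height (world z) of each of tin_left, tin_middle below 0.008 m and angle between each of tin_left, tin_middle's own z axis and vertical below 0.08 rad and distance of each of tin_left, tin_middle from where it was at the start of the episode below 0.05 m and linear speed of each of tin_left, tin_middle below 0.03 m/s and contact force between each of tin_right, the arm, the fingers and tin_left below 0.1 N and contact force between each of tin_right, the arm, the fingers and tin_middle below 0.1 N))); the arm keeps its last pose, push and grip.
It fails at once if a bystander is moved by more than 40 mm (distance of any of pot_a, spool, screwdriver, brush, glue, pliers, tape from where it was at the start of the episode above 0.04 m).
It also fails if it takes over 72 s, if anything falls off the work surface, if the arm or the gripper's body presses on something with over 40 N, if the wrist force passes 120 N, or if a joint passes its speed limit or range.

## Working session

There is one attempt and no reset: what is moved stays moved. The work goes in short steps, Python scripts to look and compute and a shell command to move; the robot and the scene stay as the last step left them, time stands still between calls to the robot, and variables do not carry over. Pictures are saved under pics/ and viewed, at most 10 in all, crops included, and the job is handed in when it is done.

```bash
ls; mkdir -p pics; python3 - <<'E'
from bench import monitor, cams, r
import cv2,numpy as np
s=monitor.read_state(); print({k:np.round(v,3).tolist() for k,v in s.items()}); print(r.tcp_to_grasp)
for n in("top","side"):
    c=cams.camera(n); cv2.imwrite(f"pics/{n}0.png",c["pixels"]); print(n,c["vfov"],c["cx"],c["cy"],[k for k in c],np.round(c["T"],3).tolist())
E
```

```text
pics
{'time': 0.0, 'joint_positions': [-1.241, 0.333, -0.065, 1.461, 0.022, 1.35, -0.089], 'joint_vel': [-0.001, 0.0, -0.001, -0.002, 0.001, 0.0, -0.001], 'joint_torque': [-0.0, -62.325, 0.025, -38.989, -0.061, 0.04, 0.0], 'ee_pos': [0.216, 0.586, 0.222], 'eef_rot': [0.176, 0.984, -0.001, -0.0], 'ft_force': [1.012, 0.48, -0.809], 'torque': [0.046, -0.004, 0.042], 'grip_force': 0.0, 'width': 0.087}
0.0187
top 52.12643799027944 331.3861022509616 241.49809473934803 ['pixels', 'z_map', 'vfov', 'cx', 'cy', 'T'] [[-0.006, 0.976, -0.219, 0.23], [-1.0, -0.006, 0.001, 0.012], [-0.0, 0.219, 0.976, 1.12], [0.0, 0.0, 0.0, 1.0]]
side 44.588231193080446 318.54291048033076 242.51372449598645 ['pixels', 'z_map', 'vfov', 'cx', 'cy', 'T'] [[0.745, 0.362, -0.56, -0.337], [-0.666, 0.382, -0.64, -0.859], [-0.018, 0.85, 0.526, 0.787], [0.0, 0.0, 0.0, 1.0]]
```

View pics/top0.png

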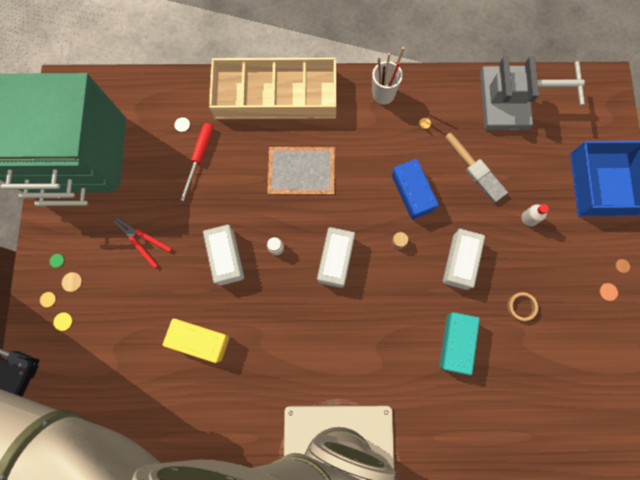

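View pics/side0.png

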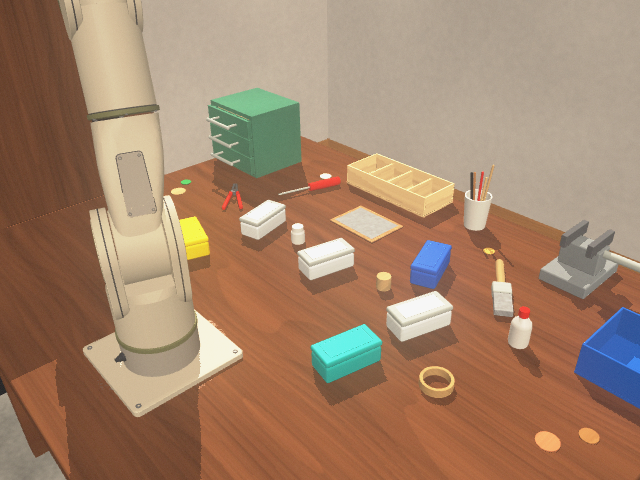

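Candidates (top view): white tins at (223,254), (337,257) and (464,259), which fit the description. Look-alikes to leave alone are yellow (196,341), turquoise (460,343) and blue (414,188). The pad is at (301,170), the pot at (275,245) and the spool at (400,240).

```bash
cat > h.py <<'E'
import cv2,numpy as np
from bench import monitor,cams
def world(c):
    H,W=c["z_map"].shape; f=H/2/np.tan(np.radians(c["vfov"]/2)); u,v=np.meshgrid(np.arange(W),np.arange(H)); z=c["z_map"]
    P=np.stack([(u-c["cx"])/f*z,-(v-c["cy"])/f*z,-z],-1)
    return P@c["T"][:3,:3].T+c["T"][:3,3]
def tins(n):
    c=cams.camera(n); P=world(c); hsv=cv2.cvtColor(c["pixels"],cv2.COLOR_BGR2HSV)
    m=((hsv[...,1]<70)&(hsv[...,2]>110)&(P[...,2]>.044)&(P[...,2]<.07)&(P[...,0]>.3)&(P[...,0]<.65)&(abs(P[...,1])<.4)&(c["z_map"]>0)).astype(np.uint8)
    k,l,st,ce=cv2.connectedComponentsWithStats(m); o=[]
    for i in range(1,k):
        if st[i,4]<250: continue
        q=P[l==i]; (cx,cy),(w,h),a=cv2.minAreaRect(q[:,:2].astype(np.float32)*1000)
        if w<h: a-=90; w,h=h,w
        a=(a+90)%180-90
        o.append([cx,cy,w,h,a,np.median(q[:,2])*1000,*ce[i],st[i,4]])
    return c,P,sorted(o,key=lambda t:-t[1])
E
python3 - <<'E'
from h import *
for n in("top","side"):
    c,P,o=tins(n); print(n); [print(np.round(t,1).tolist()) for t in o]
    if n=="top":
        x=c["pixels"]; print("pot,spool,glue,bluebox",[np.round(P[v,u],3).tolist() for u,v in((275,245),(400,240),(535,215),(414,188))])
        sub=P[...,0]; h=cv2.cvtColor(x,cv2.COLOR_BGR2HSV); m=(h[...,1]<90)&(P[...,2]<.02)&(P[...,0]>.45)&(abs(P[...,1]-.07)<.12)&(h[...,2]>100)&(P[...,0]<.75)
        m[:140]=0;m[200:]=0; q=P[m]; print("pad inlay",q.shape,cv2.minAreaRect(q[:,:2].astype(np.float32)),np.median(q[:,2]))
        cv2.imwrite("pics/crop.png",cv2.resize(x[210:310,180:500],None,fx=2.5,fy=2.5))
E
```

```text
top
[445.2, 255.6, 125.0, 62.9, 14.4, 51.7, 221.6, 253.6, 1526.0]
[437.8, 1.0, 124.0, 62.0, -12.3, 51.9, 335.8, 256.1, 1515.0]
[432.0, -287.3, 124.3, 63.1, -16.1, 52.1, 465.4, 257.9, 1543.0]
pot,spool,glue,bluebox [[0.464, 0.137, 0.043], [0.476, -0.145, 0.032], [0.526, -0.446, 0.061], [0.593, -0.179, 0.054]]
pad inlay (2258, 3) ((0.658819854259491, 0.08262936770915985), (0.14111432433128357, 0.10232127457857132), 88.73564147949219) 0.004141012613787631
side
[443.3, 254.6, 127.3, 63.8, 14.1, 50.9, 262.1, 212.4, 596.0]
[436.4, 0.7, 125.3, 64.9, -12.4, 51.2, 325.2, 251.1, 827.0]
[430.3, -285.9, 124.5, 67.0, -16.2, 51.3, 418.9, 307.9, 1269.0]
```

View pics/crop.png

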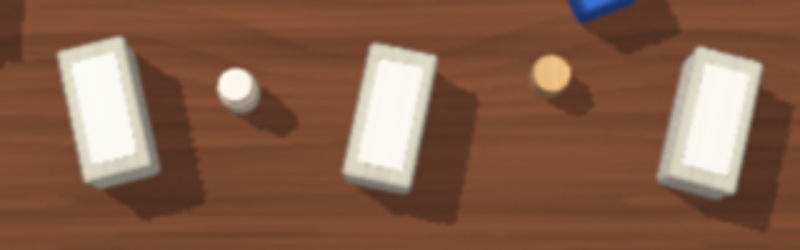

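The two views agree on the three white tins (tops at z≈52 mm). The crop shows white lidded tins with the pot and spool between them, and the look-alikes are excluded by colour. Moving over the left tin.

```bash
python3 -m crank '{"steps":[[[0.65,-0.95,0],[0,0,0.5]],[[0.65,-0.95,0],[0,0,0.5]],[[0.65,-0.95,0],[0,0,0.5]],[[0.65,-0.95,0],[0,0,0.5]],[[0.65,-0.95,0],[0,0,0.5]],[[0.65,-0.95,0],[0,0,0.5]],[[0.65,-0.95,0],[0,0,0.5]],[[0.65,-0.95,0],[0,0,0.5]],[[0.65,-0.95,0],[0,0,0.5]],[[0.65,-0.95,0],[0,0,0.5]]]}' 87; python3 -m crank '{"steps":[[[0.65,-0.95,0],[0,0,0.5]],[[0.65,-0.95,0],[0,0,0.5]],[[0.65,-0.95,0],[0,0,0.5]],[[0.65,-0.95,0],[0,0,0.5]],[[0,0,-0.8],[0,0,0]],[[0,0,-0.8],[0,0,0]],[[0,0,-0.8],[0,0,0]],[[0,0,-0.8],[0,0,0]],[[0,0,0],[0,0,0]],[[0,0,0],[0,0,0]]]}'
cat >> h.py <<'E'
from scipy.spatial.transform import Rotation as R
def togo(x,y,yaw,z):
    s=monitor.read_state(); M=R.from_quat(s["eef_rot"]).as_matrix()
    a=np.degrees(np.arctan2(M[1,1],M[0,1])); d=(yaw+90-a+90)%180-90
    t=R.align_vectors([[0,0,-1]],[M[:,2]])[0].as_rotvec(degrees=True)
    print("t",s["time"],"shift units",np.round((np.array([x,y,z])-s["ee_pos"])/.025,2),"yaw units",round(d/5,2),"tilt fix units",np.round(t/5,2),"pos",np.round(s["ee_pos"],4),"w",s["width"],"F",np.round(s["ft_force"],1),"grip",s["grip_force"])
E
python3 -c "
from h import *
togo(.4445,.2553,14.3,.010)"
```

```text
time: 1.03
ee_pos: [0.379, 0.3477, 0.2225]
eef_rot: [-0.043, 0.999, 0.0, -0.0]
ft_force: [1.1, 0.5, 0.1]
width: 0.0873
grip_force: 0.0
time: 1.87
ee_pos: [0.4429, 0.2537, 0.1422]
eef_rot: [-0.129, 0.992, -0.0, -0.001]
ft_force: [0.4, 0.7, 0.0]
width: 0.0871
grip_force: 0.0
t 1.8667 shift units [ 0.06  0.06 -5.29] yaw units -0.1 tilt fix units [ 0.01 -0.02  0.  ] pos [0.4429 0.2537 0.1422] w 0.08709410978166081 F [0.4 0.7 0. ] grip 0.0
```

```bash
python3 -m crank '{"steps":[[[0.06,0.06,-0.9],[0,0,-0.1]],[[0,0,-0.9],[0,0,0]],[[0,0,-0.9],[0,0,0]],[[0,0,-0.9],[0,0,0]],[[0,0,-0.9],[0,0,0]],[[0,0,-0.5],[0,0,0]],[[0,0,-0.3],[0,0,0]],[[0,0,0],[0,0,0]],[[0,0,0],[0,0,0]]]}'; python3 -m crank '{"steps":[[[0,0,0],[0,0,0]],[[0,0,0],[0,0,0]],[[0,0,0],[0,0,0]],[[0,0,0],[0,0,0]],[[0,0,0],[0,0,0]],[[0,0,0],[0,0,0]],[[0,0,0],[0,0,0]],[[0,0,0],[0,0,0]]]}' 40 55; python3 -c "
from h import *
togo(.4445,.2553,14.3,.010)"
```

```text
time: 2.62
ee_pos: [0.4457, 0.2561, 0.0112]
eef_rot: [-0.124, 0.992, 0.0, 0.001]
ft_force: [-1.0, 0.5, 0.5]
width: 0.0872
grip_force: 0.0
time: 3.28
ee_pos: [0.4451, 0.256, 0.0105]
eef_rot: [-0.124, 0.992, 0.0, 0.0]
ft_force: [-1.8, 0.5, 6.0]
width: 0.0617
grip_force: 55.0
t 3.2833 shift units [-0.03 -0.03 -0.02] yaw units 0.0 tilt fix units [-0.01  0.    0.  ] pos [0.4451 0.256  0.0105] w 0.06168325048767786 F [-1.8  0.5  6. ] grip 55.00937445962336
```

```bash
cat >> h.py <<'E'
def moment(yaw,n=6):
    T=[]
    for i in range(n):
        cams.camera("wrist"); s=monitor.read_state(); T.append(s["torque"])
    T=np.array(T); a=np.radians(yaw); w=np.array([-np.sin(a),np.cos(a),0])
    print("MOMENT about width",round(float((T@w).mean()),3),"+-",round(float((T@w).std()),3),"mean",np.round(T.mean(0),3),"time",s["time"],"pos",np.round(s["ee_pos"],4),"rot",np.round(s["eef_rot"],3),"F",np.round(s["ft_force"],1))
E
python3 -m crank '{"steps":[[[0,0,0.5],[0,0,0]],[[0,0,0.9],[0,0,0]],[[0,0,0.9],[0,0,0]],[[0,0,0.9],[0,0,0]],[[0,0,0.9],[0,0,0]],[[0,0,0.9],[0,0,0]],[[0,0,0],[0,0,0]],[[0,0,0],[0,0,0]]]}'
python3 -c "
from h import *
moment(14.3,3)"
python3 -m crank '{"steps":[[[0,0,0],[-0.25,0.97,0]],[[0,0,0],[-0.25,0.97,0]],[[0,0,0],[-0.25,0.97,0]],[[0,0,0],[-0.25,0.97,0]],[[0,0,0],[0,0,0]],[[0,0,0],[0,0,0]],[[0,0,0],[0,0,0]],[[0,0,0],[0,0,0]],[[0,0,0],[0,0,0]]]}'
python3 -m crank '{"steps":[[[0,0,0],[0.25,-0.97,0]],[[0,0,0],[0.25,-0.97,0]],[[0,0,0],[0.25,-0.97,0]],[[0,0,0],[0.25,-0.97,0]],[[0,0,0],[0,0,0]],[[0,0,0],[0,0,0]],[[0,0,0],[0,0,0]],[[0,0,0],[0,0,0]],[[0,0,0],[0,0,0]]]}'
python3 -c "
from h import *
moment(14.3)"
python3 -m crank '{"steps":[[[0,0,0],[0.25,-0.97,0]],[[0,0,0],[0.25,-0.97,0]],[[0,0,0],[0.25,-0.97,0]],[[0,0,0],[0.25,-0.97,0]],[[0,0,0],[0,0,0]],[[0,0,0],[0,0,0]],[[0,0,0],[0,0,0]],[[0,0,0],[0,0,0]],[[0,0,0],[0,0,0]]]}'
python3 -m crank '{"steps":[[[0,0,0],[-0.25,0.97,0]],[[0,0,0],[-0.25,0.97,0]],[[0,0,0],[-0.25,0.97,0]],[[0,0,0],[-0.25,0.97,0]],[[0,0,0],[0,0,0]],[[0,0,0],[0,0,0]],[[0,0,0],[0,0,0]],[[0,0,0],[0,0,0]],[[0,0,0],[0,0,0]]]}'
python3 -c "
from h import *
moment(14.3)
togo(.4451,.256,14.3,.0115)"
```

```text
time: 3.95
ee_pos: [0.4452, 0.2555, 0.1352]
eef_rot: [-0.124, 0.992, 0.0, 0.0]
ft_force: [-0.1, -0.0, -4.3]
width: 0.0617
grip_force: 55.0
MOMENT about width 0.009 +- 0.044 mean [0.048 0.021 0.023] time 4.1 pos [0.444  0.2549 0.1333] rot [-0.124  0.992 -0.001 -0.001] F [-0.  -0.  -4.4]
time: 4.85
ee_pos: [0.4446, 0.2557, 0.1357]
eef_rot: [-0.123, 0.977, -0.022, -0.172]
ft_force: [0.8, 0.1, -3.4]
width: 0.0615
grip_force: 55.0
time: 5.6
ee_pos: [0.4455, 0.2555, 0.1349]
eef_rot: [-0.124, 0.992, -0.0, -0.0]
ft_force: [0.8, 0.8, -3.3]
width: 0.0617
grip_force: 55.0
MOMENT about width 0.005 +- 0.024 mean [0.057 0.02  0.006] time 5.9 pos [0.445  0.2555 0.1349] rot [-0.124  0.992 -0.    -0.   ] F [-0.4  0.4 -3.4]
time: 6.65
ee_pos: [0.4458, 0.2557, 0.1354]
eef_rot: [-0.122, 0.977, 0.022, 0.172]
ft_force: [0.4, -0.2, -3.6]
width: 0.0618
grip_force: 55.0
time: 7.4
ee_pos: [0.4445, 0.2556, 0.1353]
eef_rot: [-0.125, 0.992, 0.0, 0.0]
ft_force: [0.9, -0.0, -3.3]
width: 0.0616
grip_force: 55.0
MOMENT about width 0.016 +- 0.03 mean [0.056 0.031 0.004] time 7.7 pos [0.4449 0.2556 0.1353] rot [-0.124  0.992  0.     0.   ] F [ 0.5  0.4 -3.5]
t 7.7 shift units [ 0.01  0.02 -4.95] yaw units 0.0 tilt fix units [-0.  0.  0.] pos [0.4449 0.2556 0.1353] w 0.06185382708579974 F [ 0.5  0.4 -3.5] grip 55.012747164582834
```

Left tin shows no moment change (0.005 → 0.016), so it's packed. Setting it back.

```bash
python3 -m crank '{"steps":[[[0,0,-0.9],[0,0,0]],[[0,0,-0.9],[0,0,0]],[[0,0,-0.9],[0,0,0]],[[0,0,-0.9],[0,0,0]],[[0,0,-0.7],[0,0,0]],[[0,0,-0.4],[0,0,0]],[[0,0,-0.25],[0,0,0]],[[0,0,0],[0,0,0]],[[0,0,0],[0,0,0]]]}'; python3 -m crank '{"steps":[[[0,0,0],[0,0,0]],[[0,0,0],[0,0,0]],[[0,0,0],[0,0,0]],[[0,0,0],[0,0,0]],[[0,0,0],[0,0,0]],[[0,0,0],[0,0,0]]]}' 87
python3 -m crank '{"steps":[[[0,0,0.5],[0,0,0]],[[0,0,0.9],[0,0,0]],[[0,0,0.9],[0,0,0]],[[0,0,0.9],[0,0,0]],[[0,0,0.9],[0,0,0]],[[0,0,0.9],[0,0,0]],[[0,-0.85,0],[0,0,-0.45]],[[0,-0.85,0],[0,0,-0.45]],[[0,-0.85,0],[0,0,-0.45]],[[0,-0.85,0],[0,0,-0.45]]]}'
python3 -m crank '{"steps":[[[0,-0.85,0],[0,0,-0.45]],[[0,-0.85,0],[0,0,-0.45]],[[0,-0.85,0],[0,0,-0.45]],[[0,-0.85,0],[0,0,-0.45]],[[-0.1,-0.85,0],[0,0,-0.45]],[[-0.1,-0.85,0],[0,0,-0.45]],[[-0.1,-0.85,0],[0,0,-0.45]],[[0,-0.85,0],[0,0,-0.4]],[[0,0,0],[0,0,0]],[[0,0,0],[0,0,0]]]}'
python3 -c "
from h import *
togo(.437,.0009,-12.4,.010)
for n in ('top','side'):
    for t in tins(n)[2]: print(n,np.round(t,1).tolist())"
```

```text
time: 8.45
ee_pos: [0.4455, 0.2559, 0.0119]
eef_rot: [-0.124, 0.992, 0.0, 0.0]
ft_force: [0.0, -0.6, -4.2]
width: 0.062
grip_force: 55.0
time: 8.95
ee_pos: [0.4451, 0.2556, 0.0115]
eef_rot: [-0.124, 0.992, 0.0, 0.0]
ft_force: [-0.3, 0.6, -0.5]
width: 0.0858
grip_force: 0.0
time: 9.78
ee_pos: [0.4443, 0.1679, 0.1355]
eef_rot: [-0.044, 0.999, -0.0, -0.001]
ft_force: [0.4, -0.1, -0.5]
width: 0.0872
grip_force: 0.0
time: 10.62
ee_pos: [0.4375, -0.0011, 0.1364]
eef_rot: [0.11, 0.994, 0.0, 0.0]
ft_force: [0.2, -0.4, -0.3]
width: 0.0864
grip_force: 0.0
t 10.6167 shift units [-0.02  0.08 -5.06] yaw units 0.05 tilt fix units [-0.  0.  0.] pos [ 0.4375 -0.0011  0.1364] w 0.08641622391501608 F [ 0.2 -0.4 -0.3] grip 0.0
top [445.6, 254.0, 124.2, 62.2, 14.1, 51.7, 222.3, 253.4, 1527.0]
top [432.3, -287.2, 124.8, 63.5, -15.5, 52.0, 465.4, 257.9, 1545.0]
side [443.4, 254.2, 127.1, 65.8, 15.2, 51.2, 262.7, 212.5, 600.0]
side [436.1, 1.7, 123.9, 66.9, -13.3, 51.0, 325.0, 251.2, 835.0]
side [430.2, -286.4, 126.1, 63.9, -15.3, 51.3, 419.0, 307.9, 1274.0]
```

Left tin is back in place. Now the middle one.

```bash
python3 -m crank '{"steps":[[[0,0.08,-0.9],[0,0,0]],[[0,0,-0.9],[0,0,0]],[[0,0,-0.9],[0,0,0]],[[0,0,-0.9],[0,0,0]],[[0,0,-0.8],[0,0,0]],[[0,0,-0.4],[0,0,0]],[[0,0,-0.2],[0,0,0]],[[0,0,0],[0,0,0]],[[0,0,0],[0,0,0]]]}'; python3 -m crank '{"steps":[[[0,0,0],[0,0,0]],[[0,0,0],[0,0,0]],[[0,0,0],[0,0,0]],[[0,0,0],[0,0,0]],[[0,0,0],[0,0,0]],[[0,0,0],[0,0,0]],[[0,0,0],[0,0,0]],[[0,0,0],[0,0,0]]]}' 40 55
python3 -m crank '{"steps":[[[0,0,0.5],[0,0,0]],[[0,0,0.9],[0,0,0]],[[0,0,0.9],[0,0,0]],[[0,0,0.9],[0,0,0]],[[0,0,0.9],[0,0,0]],[[0,0,0.9],[0,0,0]],[[0,0,0],[0,0,0]],[[0,0,0],[0,0,0]]]}'
python3 -m crank '{"steps":[[[0,0,0],[0.2,0.98,0]],[[0,0,0],[0.2,0.98,0]],[[0,0,0],[0.2,0.98,0]],[[0,0,0],[0.2,0.98,0]],[[0,0,0],[0,0,0]],[[0,0,0],[0,0,0]],[[0,0,0],[0,0,0]],[[0,0,0],[0,0,0]],[[0,0,0],[0,0,0]]]}'
python3 -m crank '{"steps":[[[0,0,0],[-0.2,-0.98,0]],[[0,0,0],[-0.2,-0.98,0]],[[0,0,0],[-0.2,-0.98,0]],[[0,0,0],[-0.2,-0.98,0]],[[0,0,0],[0,0,0]],[[0,0,0],[0,0,0]],[[0,0,0],[0,0,0]],[[0,0,0],[0,0,0]],[[0,0,0],[0,0,0]]]}'
python3 -c "
from h import *
moment(-12.4)"
python3 -m crank '{"steps":[[[0,0,0],[-0.2,-0.98,0]],[[0,0,0],[-0.2,-0.98,0]],[[0,0,0],[-0.2,-0.98,0]],[[0,0,0],[-0.2,-0.98,0]],[[0,0,0],[0,0,0]],[[0,0,0],[0,0,0]],[[0,0,0],[0,0,0]],[[0,0,0],[0,0,0]],[[0,0,0],[0,0,0]]]}'
python3 -m crank '{"steps":[[[0,0,0],[0.2,0.98,0]],[[0,0,0],[0.2,0.98,0]],[[0,0,0],[0.2,0.98,0]],[[0,0,0],[0.2,0.98,0]],[[0,0,0],[0,0,0]],[[0,0,0],[0,0,0]],[[0,0,0],[0,0,0]],[[0,0,0],[0,0,0]],[[0,0,0],[0,0,0]]]}'
python3 -c "
from h import *
moment(-12.4)
togo(.4373,.0009,-12.4,.0115)"
```

```text
time: 11.47
ee_pos: [0.438, 0.0028, 0.012]
eef_rot: [0.108, 0.994, 0.0, 0.0]
ft_force: [0.8, -0.6, -0.3]
width: 0.0872
grip_force: 0.0
time: 12.13
ee_pos: [0.4376, 0.0026, 0.0116]
eef_rot: [0.109, 0.994, 0.0, 0.0]
ft_force: [-1.8, -0.3, 5.6]
width: 0.0618
grip_force: 55.0
time: 12.8
ee_pos: [0.4376, 0.0027, 0.1364]
eef_rot: [0.108, 0.994, 0.0, 0.001]
ft_force: [-0.9, -0.2, -4.6]
width: 0.0615
grip_force: 55.0
time: 13.55
ee_pos: [0.4371, 0.0028, 0.1367]
eef_rot: [0.107, 0.979, 0.017, -0.172]
ft_force: [-0.1, 0.2, -4.3]
width: 0.0619
grip_force: 55.0
time: 14.3
ee_pos: [0.4379, 0.0023, 0.1362]
eef_rot: [0.109, 0.994, -0.0, -0.001]
ft_force: [-0.0, -0.2, -3.6]
width: 0.0615
grip_force: 55.0
MOMENT about width -0.011 +- 0.03 mean [ 0.024 -0.017 -0.006] time 14.6 pos [0.4375 0.0024 0.1362] rot [ 0.109  0.994 -0.    -0.   ] F [-0.5  0.7 -3. ]
time: 15.35
ee_pos: [0.4382, 0.0024, 0.1366]
eef_rot: [0.107, 0.979, -0.016, 0.172]
ft_force: [0.3, -0.2, -3.9]
width: 0.0615
grip_force: 55.0
time: 16.1
ee_pos: [0.437, 0.0027, 0.1365]
eef_rot: [0.108, 0.994, 0.0, 0.001]
ft_force: [-0.2, -0.2, -3.9]
width: 0.0615
grip_force: 55.0
MOMENT about width 0.004 +- 0.039 mean [-0.004  0.005 -0.006] time 16.4 pos [0.4374 0.0026 0.1365] rot [0.109 0.994 0.    0.   ] F [-0.3  0.2 -3.2]
t 16.4 shift units [-0.   -0.07 -5.  ] yaw units 0.01 tilt fix units [-0.    0.01  0.  ] pos [0.4374 0.0026 0.1365] w 0.061735460211401895 F [-0.3  0.2 -3.2] grip 54.99729992609177
```

Middle tin is silent too (change 0.015 N m). Setting it back and going to the right one.

```bash
python3 -m crank '{"steps":[[[0,0,-0.9],[0,0,0]],[[0,0,-0.9],[0,0,0]],[[0,0,-0.9],[0,0,0]],[[0,0,-0.9],[0,0,0]],[[0,0,-0.75],[0,0,0]],[[0,0,-0.4],[0,0,0]],[[0,0,-0.25],[0,0,0]],[[0,0,0],[0,0,0]],[[0,0,0],[0,0,0]]]}'; python3 -m crank '{"steps":[[[0,0,0],[0,0,0]],[[0,0,0],[0,0,0]],[[0,0,0],[0,0,0]],[[0,0,0],[0,0,0]],[[0,0,0],[0,0,0]],[[0,0,0],[0,0,0]]]}' 87
python3 -m crank '{"steps":[[[0,0,0.5],[0,0,0]],[[0,0,0.9],[0,0,0]],[[0,0,0.9],[0,0,0]],[[0,0,0.9],[0,0,0]],[[0,0,0.9],[0,0,0]],[[0,0,0.9],[0,0,0]],[[0,-0.9,0],[0,0,-0.1]],[[0,-0.9,0],[0,0,-0.1]],[[0,-0.9,0],[0,0,-0.1]],[[0,-0.9,0],[0,0,-0.1]]]}'
python3 -m crank '{"steps":[[[-0.1,-0.9,0],[0,0,-0.1]],[[-0.1,-0.9,0],[0,0,-0.1]],[[-0.05,-0.9,0],[0,0,-0.1]],[[0,-0.9,0],[0,0,0]],[[0,-0.9,0],[0,0,0]],[[0,-0.9,0],[0,0,0]],[[0,-0.9,0],[0,0,0]],[[0,-0.9,0],[0,0,0]],[[0,-0.8,0],[0,0,0]],[[0,0,0],[0,0,0]]]}'
python3 -c "
from h import *
togo(.4312,-.2868,-15.9,.010)
for n in ('top','side'):
    for t in tins(n)[2]: print(n,np.round(t,1).tolist())"
```

```text
time: 17.15
ee_pos: [0.4381, 0.0026, 0.0119]
eef_rot: [0.109, 0.994, 0.0, 0.0]
ft_force: [-0.1, -0.0, -4.0]
width: 0.0615
grip_force: 55.0
time: 17.65
ee_pos: [0.4376, 0.0026, 0.0115]
eef_rot: [0.109, 0.994, 0.0, 0.0]
ft_force: [-0.5, -0.3, -0.4]
width: 0.0858
grip_force: 0.0
time: 18.48
ee_pos: [0.4374, -0.0884, 0.1365]
eef_rot: [0.126, 0.992, 0.0, 0.0]
ft_force: [0.5, -0.1, -0.7]
width: 0.0873
grip_force: 0.0
time: 19.32
ee_pos: [0.4303, -0.2913, 0.1366]
eef_rot: [0.141, 0.99, -0.001, 0.0]
ft_force: [0.1, -0.5, 0.3]
width: 0.0873
grip_force: 0.0
t 19.3167 shift units [ 0.04  0.18 -5.06] yaw units 0.06 tilt fix units [ 0.03 -0.    0.  ] pos [ 0.4303 -0.2913  0.1366] w 0.08731300199896157 F [ 0.1 -0.5  0.3] grip 0.0
top [445.9, 254.2, 124.5, 62.8, 14.6, 51.7, 222.3, 253.3, 1526.0]
top [438.0, 0.9, 124.4, 61.8, -12.5, 52.0, 335.7, 256.2, 1510.0]
top [408.6, -277.8, 74.3, 56.7, -15.8, 52.2, 460.4, 266.8, 678.0]
side [444.4, 253.5, 129.5, 66.2, 13.9, 51.0, 262.4, 212.6, 601.0]
side [436.6, 1.5, 124.0, 68.2, -12.6, 51.1, 325.1, 251.1, 839.0]
side [431.0, -286.7, 126.7, 65.7, -16.0, 51.3, 418.8, 307.9, 1266.0]
```

```bash
python3 -m crank '{"steps":[[[0.04,0.15,-0.9],[0,0,0.05]],[[0,0,-0.9],[0,0,0]],[[0,0,-0.9],[0,0,0]],[[0,0,-0.9],[0,0,0]],[[0,0,-0.8],[0,0,0]],[[0,0,-0.4],[0,0,0]],[[0,0,-0.2],[0,0,0]],[[0,0,0],[0,0,0]],[[0,0,0],[0,0,0]]]}'; python3 -m crank '{"steps":[[[0,0,0],[0,0,0]],[[0,0,0],[0,0,0]],[[0,0,0],[0,0,0]],[[0,0,0],[0,0,0]],[[0,0,0],[0,0,0]],[[0,0,0],[0,0,0]],[[0,0,0],[0,0,0]],[[0,0,0],[0,0,0]]]}' 40 55
python3 -m crank '{"steps":[[[0,0,0.5],[0,0,0]],[[0,0,0.9],[0,0,0]],[[0,0,0.9],[0,0,0]],[[0,0,0.9],[0,0,0]],[[0,0,0.9],[0,0,0]],[[0,0,0.9],[0,0,0]],[[0,0,0],[0,0,0]],[[0,0,0],[0,0,0]]]}'
python3 -m crank '{"steps":[[[0,0,0],[0.28,0.96,0]],[[0,0,0],[0.28,0.96,0]],[[0,0,0],[0.28,0.96,0]],[[0,0,0],[0.28,0.96,0]],[[0,0,0],[0,0,0]],[[0,0,0],[0,0,0]],[[0,0,0],[0,0,0]],[[0,0,0],[0,0,0]],[[0,0,0],[0,0,0]]]}'
python3 -m crank '{"steps":[[[0,0,0],[-0.28,-0.96,0]],[[0,0,0],[-0.28,-0.96,0]],[[0,0,0],[-0.28,-0.96,0]],[[0,0,0],[-0.28,-0.96,0]],[[0,0,0],[0,0,0]],[[0,0,0],[0,0,0]],[[0,0,0],[0,0,0]],[[0,0,0],[0,0,0]],[[0,0,0],[0,0,0]]]}'
python3 -c "
from h import *
moment(-16)"
python3 -m crank '{"steps":[[[0,0,0],[-0.28,-0.96,0]],[[0,0,0],[-0.28,-0.96,0]],[[0,0,0],[-0.28,-0.96,0]],[[0,0,0],[-0.28,-0.96,0]],[[0,0,0],[0,0,0]],[[0,0,0],[0,0,0]],[[0,0,0],[0,0,0]],[[0,0,0],[0,0,0]],[[0,0,0],[0,0,0]]]}'
python3 -m crank '{"steps":[[[0,0,0],[0.28,0.96,0]],[[0,0,0],[0.28,0.96,0]],[[0,0,0],[0.28,0.96,0]],[[0,0,0],[0.28,0.96,0]],[[0,0,0],[0,0,0]],[[0,0,0],[0,0,0]],[[0,0,0],[0,0,0]],[[0,0,0],[0,0,0]],[[0,0,0],[0,0,0]]]}'
python3 -c "
from h import *
moment(-16)
togo(.6588,.0826,-16,.162)"
```

```text
time: 20.17
ee_pos: [0.4328, -0.2837, 0.0121]
eef_rot: [0.137, 0.991, 0.0, 0.0]
ft_force: [0.8, 0.1, 1.1]
width: 0.0871
grip_force: 0.0
time: 20.83
ee_pos: [0.4324, -0.2841, 0.0117]
eef_rot: [0.137, 0.991, -0.0, 0.0]
ft_force: [-0.6, -0.6, 6.2]
width: 0.0614
grip_force: 55.0
time: 21.5
ee_pos: [0.4325, -0.2835, 0.1372]
eef_rot: [0.137, 0.991, 0.0, 0.001]
ft_force: [-0.0, 0.8, -4.5]
width: 0.0615
grip_force: 55.0
time: 22.25
ee_pos: [0.4317, -0.2837, 0.137]
eef_rot: [0.135, 0.976, 0.026, -0.17]
ft_force: [-0.0, -0.4, -3.5]
width: 0.0618
grip_force: 55.0
time: 23.0
ee_pos: [0.4327, -0.2839, 0.1362]
eef_rot: [0.136, 0.991, -0.0, -0.001]
ft_force: [0.0, -1.1, -3.9]
width: 0.0618
grip_force: 55.0
MOMENT about width 0.056 +- 0.028 mean [0.028 0.05  0.017] time 23.3 pos [ 0.4322 -0.2838  0.1362] rot [ 0.137  0.991 -0.    -0.   ] F [-0.5 -0.1 -2.8]
time: 24.05
ee_pos: [0.4329, -0.2842, 0.1365]
eef_rot: [0.134, 0.976, -0.026, 0.171]
ft_force: [0.4, -0.0, -4.3]
width: 0.0612
grip_force: 55.0
time: 24.8
ee_pos: [0.4318, -0.2836, 0.1368]
eef_rot: [0.137, 0.991, 0.001, 0.001]
ft_force: [0.5, -0.5, -3.5]
width: 0.0621
grip_force: 55.0
MOMENT about width -0.027 +- 0.023 mean [-0.009 -0.025  0.013] time 25.1 pos [ 0.4322 -0.2836  0.1366] rot [0.137 0.991 0.    0.   ] F [ 0.6  0.1 -4.1]
t 25.1 shift units [ 9.06 14.65  1.02] yaw units -0.06 tilt fix units [-0.01  0.01  0.  ] pos [ 0.4322 -0.2836  0.1366] w 0.06184847712485159 F [ 0.6  0.1 -4.1] grip 54.999253526329994
```

The right tin shows a change of 0.083 N m, larger than the others but below the stated 0.15. I'll repeat the rock with a harder tilt and more samples before trusting it.

```bash

python3 -c "
from h import *
moment(-16,10)"
python3 -m crank '{"steps":[[[0,0,0],[0.28,0.96,0]],[[0,0,0],[0.28,0.96,0]],[[0,0,0],[0.28,0.96,0]],[[0,0,0],[0.28,0.96,0]],[[0,0,0],[0.28,0.96,0]],[[0,0,0],[0,0,0]],[[0,0,0],[0,0,0]],[[0,0,0],[0,0,0]],[[0,0,0],[0,0,0]],[[0,0,0],[0,0,0]]]}'
python3 -c "
from h import *
moment(-16,8)"
python3 -m crank '{"steps":[[[0,0,0],[-0.14,-0.48,0]],[[0,0,0],[-0.14,-0.48,0]],[[0,0,0],[-0.14,-0.48,0]],[[0,0,0],[-0.14,-0.48,0]],[[0,0,0],[-0.14,-0.48,0]],[[0,0,0],[-0.14,-0.48,0]],[[0,0,0],[-0.14,-0.48,0]],[[0,0,0],[-0.14,-0.48,0]],[[0,0,0],[-0.14,-0.48,0]],[[0,0,0],[-0.14,-0.48,0]]]}'
python3 -c "
from h import *
moment(-16,4);moment(-16,10)"
```

```text
MOMENT about width -0.025 +- 0.02 mean [ 0.    -0.026 -0.006] time 25.6 pos [ 0.4322 -0.2838  0.1363] rot [ 0.137  0.991  0.    -0.   ] F [ 0.1  0.1 -3.7]
time: 26.43
ee_pos: [0.432, -0.2838, 0.1373]
eef_rot: [0.134, 0.967, 0.032, -0.213]
ft_force: [0.4, 0.1, -3.3]
width: 0.0616
grip_force: 55.0
MOMENT about width -0.756 +- 0.04 mean [-0.209 -0.726 -0.033] time 26.8333 pos [ 0.4322 -0.2837  0.1364] rot [ 0.133  0.967  0.032 -0.214] F [-0.6  0.  -3.9]
time: 27.67
ee_pos: [0.4318, -0.2838, 0.1363]
eef_rot: [0.137, 0.991, 0.0, 0.001]
ft_force: [0.1, 0.1, -3.7]
width: 0.0615
grip_force: 55.0
MOMENT about width 0.068 +- 0.034 mean [-0.012  0.074 -0.011] time 27.8667 pos [ 0.4321 -0.2834  0.1365] rot [ 0.137  0.991  0.001 -0.   ] F [ 0.9 -0.3 -3.4]
MOMENT about width 0.074 +- 0.021 mean [ 0.025  0.07  -0.009] time 28.3667 pos [ 0.4322 -0.2838  0.1363] rot [ 0.137  0.991 -0.    -0.   ] F [-0.  -0.6 -3.7]
```

Repeatable swing of about 0.10 N m (−0.025 ↔ +0.074), against 0.011 and 0.015 for the others, so the right tin rattles. Presenting it over the pad.

```bash
python3 -m crank '{"steps":[[[0.1,0.2,0.4],[0,0,0]],[[0.3,0.5,0.4],[0,0,0]],[[0.5,0.8,0.2],[0,0,0]],[[0.6,0.95,0],[0,0,0]],[[0.6,0.95,0],[0,0,0]],[[0.6,0.95,0],[0,0,0]],[[0.6,0.95,0],[0,0,0]],[[0.6,0.95,0],[0,0,0]],[[0.6,0.95,0],[0,0,0]],[[0.6,0.95,0],[0,0,0]]]}'
python3 -m crank '{"steps":[[[0.6,0.95,0],[0,0,0]],[[0.6,0.95,0],[0,0,0]],[[0.6,0.95,0],[0,0,0]],[[0.6,0.95,0],[0,0,0]],[[0.6,0.95,0],[0,0,0]],[[0.6,0.95,0],[0,0,0]],[[0.5,0.8,0],[0,0,0]],[[0.3,0.5,0],[0,0,0]],[[0.1,0.1,0],[0,0,0]],[[0,0,0],[0,0,0]]]}'
python3 -m crank '{"steps":[[[0,0,0],[0,0,0]],[[0,0,0],[0,0,0]],[[0,0,0],[0,0,0]],[[0,0,0],[0,0,0]],[[0,0,0],[0,0,0]],[[0,0,0],[0,0,0]]]}'
python3 -c "
from h import *
togo(.6588,.0826,-16,.162)
c,P,o=tins('side'); cv2.imwrite('pics/end.png',c['pixels']); [print(np.round(t,1).tolist()) for t in o]"
```

```text
time: 29.2
ee_pos: [0.5605, -0.0781, 0.1622]
eef_rot: [0.136, 0.991, 0.0, 0.0]
ft_force: [1.0, -0.7, -4.3]
width: 0.0614
grip_force: 55.0
time: 30.03
ee_pos: [0.6723, 0.0989, 0.1614]
eef_rot: [0.136, 0.991, -0.0, -0.0]
ft_force: [-0.6, -0.5, -3.5]
width: 0.0615
grip_force: 55.0
time: 30.53
ee_pos: [0.6721, 0.0972, 0.1615]
eef_rot: [0.137, 0.991, 0.0, 0.0]
ft_force: [1.1, -0.5, -4.5]
width: 0.0616
grip_force: 55.0
t 30.5333 shift units [-0.53 -0.59  0.02] yaw units -0.05 tilt fix units [-0.  0.  0.] pos [0.6721 0.0972 0.1615] w 0.061579049913824846 F [ 1.1 -0.5 -4.5] grip 54.99730280600488
[444.5, 254.8, 126.9, 66.7, 14.3, 51.0, 262.6, 212.4, 598.0]
[436.4, 2.5, 124.3, 67.2, -13.1, 51.1, 325.1, 251.1, 840.0]
```

View pics/end.png

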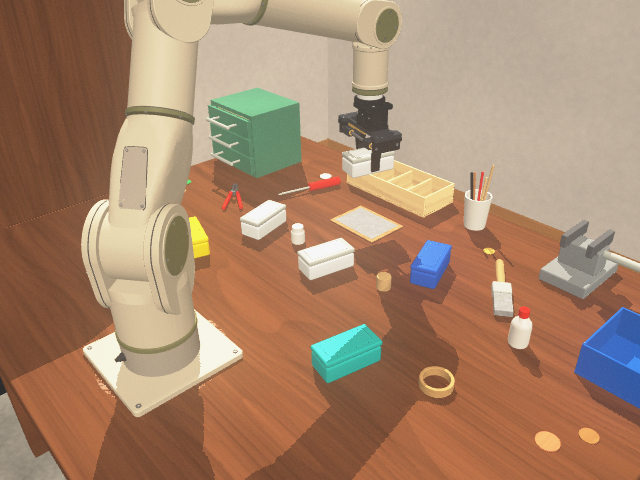

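The picture shows the right tin held level at (368,162) above the pad at (366,223), with the left (263,219) and middle (326,258) tins standing in place and nothing else disturbed. I'll take out the 20 mm overshoot and hand in.

```bash
python3 -m crank '{"steps":[[[-0.2,-0.2,0],[0,0,0]],[[-0.2,-0.2,0],[0,0,0]],[[-0.1,-0.2,0],[0,0,0]],[[0,0,0],[0,0,0]],[[0,0,0],[0,0,0]],[[0,0,0],[0,0,0]],[[0,0,0],[0,0,0]],[[0,0,0],[0,0,0]],[[0,0,0],[0,0,0]],[[0,0,0],[0,0,0]]]}'
python3 -c "
from bench import ticket
print(ticket.close_job())"
```

```text
time: 31.42
ee_pos: [0.6597, 0.0826, 0.1613]
eef_rot: [0.137, 0.991, 0.0, -0.0]
ft_force: [-0.4, 0.2, -4.4]
width: 0.0615
grip_force: 55.0
the job is handed in; nothing more can be done
None
```

The right tin rattled (moment swing about 0.10 N m, below the stated 0.15, against about 0.01 for the others); I handed in at 31 s with it held level about 15 cm over the pad's middle and the other two back in place, and the hand-in returned no verdict.

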